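# Start the desk paging amplifier with its pull knob

## Robot

A 6-joint arm with a two-finger parallel gripper is mounted at the origin on the work surface. World frame = base frame: x ahead of the robot, y to its left, z up, the work surface at z = 0. Lengths are in m, angles in rad, forces in N, time in s.
With the tool pointing down it reaches from about 0.3 to 0.75 m from the base axis. Payload 8.5 kg.
Tool frame: the origin (TCP) lies where the fingers leave the gripper's body, on its centre line; the fingertips stand 64 mm ahead of it and the grasp point (between the pads) lies 45 mm ahead of it; z points along the fingers, y is the line along which they close (so a half turn about z gives the same grasp; the last joint's range is limited). The gripper opens to 88 mm and grips with 3 to 60 N. Pads are 18 mm wide; open, the fingers measure 123 mm over their backs; the gripper's body (75 mm by 187 mm) begins 45 mm behind the grasp point.
Start: joints at [-1.321, 0.381, 1.297, -0, 1.464, -0.215], TCP at [0.247, -0.492, 0.303] pointing down, gripper open.
Joint ranges: [-3.11, 3.11], [-0.89, 2.33], [0.22, 2.48], [-1.42, 4.56], [0.17, 2.85], [-2.88, 2.88]. Speed limits (rad/s): [2.39, 2.39, 3.14, 3.14, 3.14, 3.14].

## Interface

Orientations are given as a rotation vector (axis times angle).
In Python, from bench import * gives the robot as it stands.
- The arm moves only by the shell command python3 -m jog 'ROWS' [FORCE]. ROWS is JSON, a list that holds one entry, the list of rows, each a list of 7 numbers: the finger opening in mm, from 0 to 88.1, then the shift along the tool's x, y, z in mm, then the turn, a rotation vector about the tool's x, y, z in degrees. In form: [[[jaw, x, y, z, wx, wy, wz], ...]]. A call has 1 to 10 rows; each row shifts and turns the commanded pose from where the row before left it, along the tool's axes as they then stand; what a row does not reach is not made up. A row lasts 1/10 s, in which the tool goes at most 50 mm and 8.59 degrees, less where a joint would pass 70% of its speed; a pose out of reach is approached as far as the arm can. A call is refused whole if a number of a shift passes 50 or a number of a turn 8.59, either way. A call with a gripper value outside its range is refused whole. The fingers move at their own pace and stop on an object; FORCE is the grip in N (left out, the last holds). Time passes only in rows, so rows that do not move let the fingers close. It gives the time, the measured TCP pose, the force, the opening and the grip force at its end, in the units of the state.
- state(): the state, without advancing time (a new reading comes with each control period).
- grab_frame(name): name is "scene" or "top"; returns the picture (420x560x3 uint8, red, green, blue); there is no depth.
- camera_model(name): a dict with "fx", "fy", "cx", "cy" (pixels), "xyz" and "rotation" of the camera in the world. Camera axes: x right, y down, z forward; pixel columns grow to the right and rows downward; lengths in m; the calibration is good to about 2 mm. A picture is of the moment at which its call begins. camera_model takes no time and is no camera call.
- finish_job(): hands the job in; it is judged then, once.
Trained networks look in the newest picture that a camera, given by its name, has taken for a name from the list of things; names that differ only in an ending like _2 or _b are one class to them, and where a whole thing is asked for, a point or a joint stands for the part that bears it (a point fixed in the world has none). Each returns a list of dicts, best first, with "p" (0 to 1); they miss things now and then, are a little off and sometimes report something else, mostly with a low value. They report only what shows in the picture. A call takes as long as a camera call.
- outline_of(camera, query): "mask" (420x560 bool, what is visible of it) and "xy" ([column, row] in pixels, amid what is visible of it).
- spot_point(camera, query): "xy" ([column, row] in pixels: a listed point, or the origin of a listed thing).
The state is a dict: "time": time; "joint_pos": joint angles; "joint_velocities": joint speeds; "effort": joint torques, N m; "position": TCP position; "orientation": TCP orientation; "force": force on the tool from outside, world axes, zero at the start; "moment": the same for the moment, N m; "opening": finger opening in m; "finger_force": force on a finger pad.
Only numpy, scipy, OpenCV 4.12 (cv2) and the standard library are available. Lean on these libraries where they do the work, as an engineer would, in place of code of your own. Each camera call takes 0.05 s, during which the arm holds its last target. There are 200 camera calls.

## Task

Switch on the paging amplifier on the office desk: pull its tall start knob straight up as far as it goes, hold it out for about one second, then let go so that it springs back home. Do not turn the volume dial or press the push button beside it.

Things in the scene. Friction and masses are not known exactly. Their poses are not given: they have to be found in the camera images.
- start_knob_head (a point): Centre of the start knob's head: black, round, 30 mm across, 24 mm tall, on a 12 mm steel stem; the tallest of three controls in a row, 90 mm apart in varying order, on a fixed grey amplifier (300 x 180 mm). At rest 102 mm above the desk, 32 mm above the amplifier's flat top (70 mm high). z up (the pull direction), y along the row, x across it, with free space on both sides along x.
- start_knob (a joint): Lift of the start knob in m: 0 at rest, 0.015 pulled up to its stop. A spring pulls it down with about 3 N at rest and 8 N at the stop and returns it to 0 when it is let go. It slides straight up and does not turn. The underside of its head is 20 mm above the amplifier's top at rest.
- dial_mark (a point): Point on the top at the rim end of the white pointer line on the volume dial, a flat black round dial 44 mm in diameter whose top is 20 mm above the amplifier's top. The point lies 20 mm from the dial's axis. The dial turns about the vertical and is to be left as it is.
- push_button (a joint): Depth in m to which the push button is pressed: 0 at rest, 0.006 fully down. It is a small low black round button 18 mm in diameter, its top 12 mm above the amplifier's top, on a spring of about 2 to 5 N. It is to be left alone.

How it is judged:
By the outcome, as a careful person would: the job done as asked, in the order asked, and still so for the second after the job is handed in, with the robot touching nothing.
It also fails if it takes over 27 s, if anything falls off the work surface, if the arm or the gripper's body presses on something with over 40 N, if the wrist force passes 120 N, or if a joint passes its speed limit or range.

## Working session

There is one attempt and no reset: what is moved stays moved. The work goes in short steps, Python scripts to look and compute and a shell command to move; the robot and the scene stay as the last step left them, time stands still between calls to the robot, and variables do not carry over. Pictures are saved under pics/ and viewed, at most 10 in all, crops included, and the job is handed in when it is done.

```bash
mkdir -p pics
cat > h.py <<'E'
from bench import *
import numpy as np, cv2
from scipy.spatial.transform import Rotation as R
def ray(cam,xy,z):
    m=camera_model(cam); d=np.array([(xy[0]-m["cx"])/m["fx"],(xy[1]-m["cy"])/m["fy"],1.])
    r=np.array(m["rotation"],float); r=r if r.shape==(3,3) else R.from_rotvec(r).as_matrix()
    d=r@d; o=np.array(m["xyz"]); return o+d*(z-o[2])/d[2]
def save(cam,n): cv2.imwrite("pics/"+n,grab_frame(cam)[:,:,::-1])
E
python3 - <<'E'
from h import *
ims=[]
for c in("scene","top"):
    ims.append(grab_frame(c)[:,:,::-1])
    for q,z in(("start_knob_head",.102),("dial_mark",.09)):
        for r in spot_point(c,q)[:2]: print(c,q,r["p"],r["xy"],ray(c,r["xy"],z).round(4))
    for q,z in(("start_knob",.114),("push_button",.082)):
        for r in outline_of(c,q)[:2]: print(c,q,r["p"],r["xy"],r["mask"].sum(),ray(c,r["xy"],z).round(4))
    print(camera_model(c)["xyz"])
cv2.imwrite("pics/a.png",cv2.resize(np.hstack(ims),(800,300)))
cv2.imwrite("pics/b.png",ims[1])
s=state();print(s["time"],s["position"],R.from_rotvec(s["orientation"]).as_matrix().round(3))
E
```

```text
scene start_knob_head 0.64 [267.7, 245.6] [0.5903 0.0093 0.102 ]
scene dial_mark 0.92 [297.1, 215.1] [0.5761 0.0775 0.09  ]
scene start_knob 0.89 [270.1, 249.2] 434 [0.6012 0.0044 0.114 ]
[ 0.8259846  -0.18466382  0.70866896]
top start_knob_head 0.57 [333.1, 197.9] [0.5903 0.0062 0.102 ]
top dial_mark 0.94 [275.6, 199.4] [0.5774 0.0792 0.09  ]
top start_knob 0.77 [332.3, 192.9] 436 [0.5936 0.0088 0.114 ]
top push_button 0.51 [199.7, 218.0] 116 [0.5362 0.173  0.082 ]
[0.42779784 0.03465969 0.7627856 ]
0.5 [ 0.24654293 -0.49160941  0.30270368] [[ 0.894  0.448 -0.   ]
 [ 0.448 -0.894  0.   ]
 [ 0.    -0.    -1.   ]]
```

View pics/a.png

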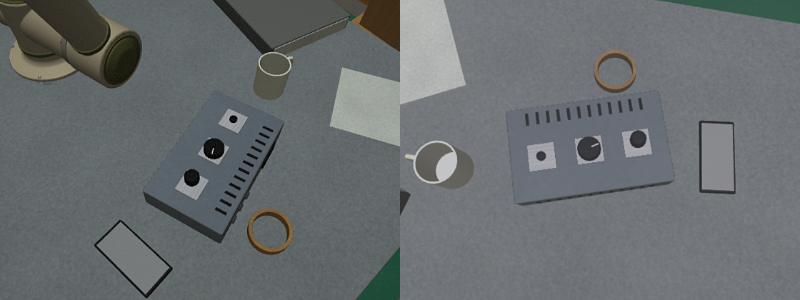

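The start knob is at the right end of the row in the top view, at about (0.590, 0.008). The scene and top cameras agree on this within 3 mm. The dial is in the middle at (263, 207) and the button on the left at (199, 218), both in top-camera pixels. I'll start the approach and work out the row angle along the way.

```bash
python3 -m jog '[[[88,38,-21,4,0,0,0],[88,38,-21,4,0,0,0],[88,38,-21,4,0,0,0],[88,38,-21,4,0,0,0],[88,38,-21,4,0,0,0],[88,38,-21,4,0,0,0],[88,38,-21,4,0,0,0]]]' 40
python3 - <<'E'
from h import *
im=cv2.imread("pics/b.png"); g=cv2.cvtColor(im,6)
# two long edges of the top face: top face z=.07
seg=cv2.createLineSegmentDetector().detect(g[110:300,130:400])[0][:,0]+[130,110,130,110]
for a in seg:
    if np.hypot(a[2]-a[0],a[3]-a[1])>70:
        p,q=ray("top",a[:2],.07),ray("top",a[2:],.07); d=q-p
        print(a.round(1),p.round(3),q.round(3),np.degrees(np.arctan2(d[1],d[0])).round(2),np.linalg.norm(d).round(3))
grab_frame("top")
for r in spot_point("top","start_knob_head")[:1]: print(r["p"],r["xy"],ray("top",r["xy"],.102))
for r in outline_of("top","push_button")[:1]: print(r["p"],r["xy"],ray("top",r["xy"],.082))
s=state();print(s["time"],s["position"],R.from_rotvec(s["orientation"]).as_matrix().round(3)[:,1])
cv2.imwrite("pics/c.png",im[110:310,130:400].repeat(2,0).repeat(2,1))
E
```

```text
time: 1.2
position: [0.4191, -0.2394, 0.2748]
orientation: [3.057, 0.723, 0.001]
force: [-0.1, -0.6, -0.6]
opening: 0.0881
finger_force: 0.0
[376.9 257.3 168.1 288.1] [ 0.53  -0.065  0.07 ] [0.44  0.195 0.07 ] 108.96 0.275
[163.3 284.4 382.1 252.3] [0.444 0.203 0.07 ] [ 0.538 -0.071  0.07 ] -71.04 0.289
0.64 [335.5, 194.0] [0.59595692 0.00401046 0.102     ]
0.48 [199.7, 218.2] [0.53596827 0.17289381 0.082     ]
1.35 [ 0.41924224 -0.2392271   0.2747038 ] [ 0.452 -0.892 -0.   ]
```

View pics/c.png

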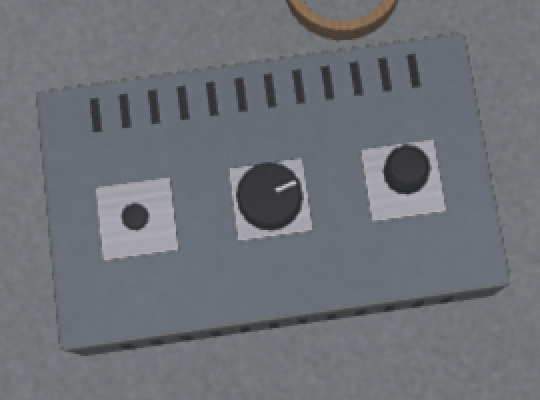

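The crop confirms the order: button at (134, 216), dial at (270, 196), tall knob at (407, 169). The amplifier's edges put the row direction at 109°, so the fingers should close along 19°. I'll use a target of about (0.593, 0.006).

```bash
python3 -m jog '[[[88,38,-20,6,0,0,0],[88,38,-20,6,0,0,0],[88,38,-20,6,0,0,0],[88,38,-20,6,0,0,0],[88,38,-20,6,0,0,0],[88,38,-20,6,0,0,0],[88,38,-20,4,0,0,0],[88,0,0,0,0,0,-8.2],[88,0,0,0,0,0,-8.2],[88,0,0,0,0,0,-8.2]]]'
python3 -m jog '[[[88,0,0,0,0,0,-8.2],[88,0,0,0,0,0,-8.2],[88,0,0,0,0,0,-8.2],[88,0,0,0,0,0,-8.2],[88,0,0,0,0,0,-8.2],[88,0,0,0,0,0,-8.2],[88,0,0,0,0,0,-8.2],[88,0,0,0,0,0,0]]]'
cat > look.py <<'E'
from h import *
import sys
ims=[grab_frame(c) for c in("scene","top")]
s=state();M=R.from_rotvec(s["orientation"]).as_matrix()
print(s["time"],s["position"],"y ang",np.degrees(np.arctan2(M[1,1],M[0,1])),"M",M.round(3).tolist())
for c in("scene","top"):
    for r in outline_of(c,"start_knob")[:1]: print(c,r["p"],r["xy"],r["mask"].sum(),ray(c,r["xy"],.106))
    for r in spot_point(c,"start_knob_head")[:1]:
        P=ray(c,r["xy"],.102); print(c,r["p"],r["xy"],P,"tool mm",(M.T@(P-s["position"])*1000).round(1))
cv2.imwrite("pics/"+sys.argv[1],np.hstack([cv2.resize(i[100:350,130:430,::-1],(400,333)) for i in ims]))
E
python3 look.py d.png
```

```text
time: 2.35
position: [0.5937, 0.0022, 0.2346]
orientation: [2.829, 1.365, -0.0]
force: [-0.5, 0.2, 0.4]
opening: 0.0883
finger_force: 0.0
time: 3.15
position: [0.5936, 0.0019, 0.2348]
orientation: [1.833, 2.551, -0.0]
force: [-0.1, -0.3, 0.3]
opening: 0.0883
finger_force: 0.0
3.25 [0.59351765 0.00237156 0.23477441] y ang 18.3450004352232 M [[-0.315, 0.949, 0.0], [0.949, 0.315, -0.0], [-0.0, 0.0, -1.0]]
scene 0.96 [269.2, 249.6] 427 [0.59781705 0.00567086 0.106     ]
scene 0.92 [268.9, 247.5] [0.59361122 0.00870128 0.102     ] tool mm [  6.    2.1 132.8]
```

View pics/d.png

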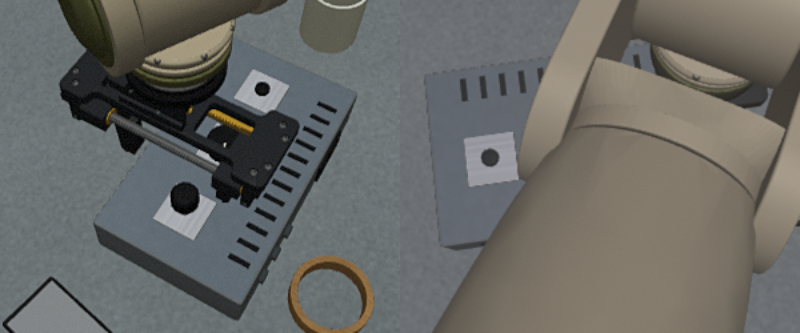

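In the scene view the open gripper straddles the row, and the knob at (269, 248) in full-frame pixels needs a shift of about +4 mm along tool x. I'll descend and close without squeezing hard.

```bash
python3 -m jog '[[[88,4,1,10,0,0,-0.6],[88,0,0,10,0,0,0],[88,0,0,10,0,0,0],[88,0,0,10,0,0,0],[88,0,0,10,0,0,0],[88,0,0,10,0,0,0],[88,0,0,10,0,0,0],[88,0,0,10,0,0,0],[88,0,0,10,0,0,0],[88,0,0,0,0,0,0]]]'
python3 look.py e.png
```

```text
time: 4.45
position: [0.5926, 0.0075, 0.1432]
orientation: [-1.818, -2.559, 0.002]
force: [0.4, -0.2, 0.5]
opening: 0.0881
finger_force: 0.0
4.55 [0.59319801 0.00746734 0.14472919] y ang 19.22992508461939 M [[-0.329, 0.944, -0.0], [0.944, 0.329, 0.0], [0.0, -0.0, -1.0]]
scene 0.55 [267.4, 252.9] 209 [0.59998197 0.00061205 0.106     ]
scene 0.62 [268.0, 246.3] [0.59141334 0.00896074 0.102     ] tool mm [ 2.  -1.2 42.7]
```

View pics/e.png

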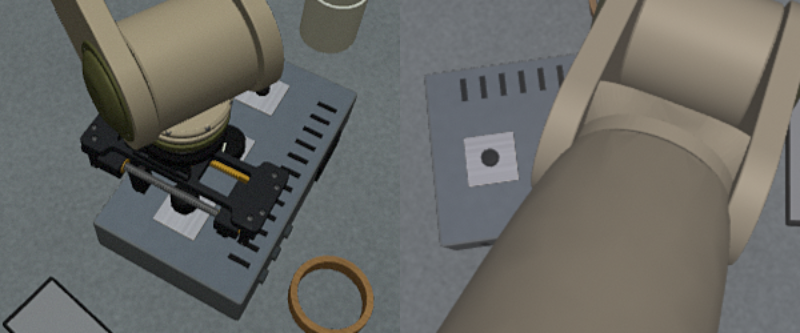

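The knob head sits between the fingers, at about (183, 205) in the left half of the picture. I'll close at 25 N.

```bash
python3 -m jog '[[[20,0,0,0,0,0,0],[20,0,0,0,0,0,0],[20,0,0,0,0,0,0],[20,0,0,0,0,0,0],[20,0,0,0,0,0,0],[20,0,0,0,0,0,0],[20,0,0,0,0,0,0],[20,0,0,0,0,0,0]]]' 25
```

```text
time: 5.55
position: [0.5939, 0.0077, 0.1449]
orientation: [1.818, 2.56, 0.003]
force: [2.4, 0.7, -2.7]
opening: 0.0282
finger_force: 25.0
```

```bash
python3 -m jog '[[[20,0,0,-2,0,0,0],[20,0,0,-2,0,0,0],[20,0,0,-2,0,0,0],[20,0,0,0,0,0,0]]]'
python3 look.py f.png
```

```text
time: 5.95
position: [0.5938, 0.0077, 0.1506]
orientation: [1.818, 2.56, 0.002]
force: [5.8, 2.0, -5.4]
opening: 0.0284
finger_force: 25.0
6.05 [0.59378932 0.00772963 0.1504167 ] y ang 19.231302510089463 M [[-0.329, 0.944, 0.002], [0.944, 0.329, 0.001], [-0.0, 0.002, -1.0]]
scene 0.61 [266.3, 251.4] 146 [0.59729968 0.0009461  0.106     ]
scene 0.68 [266.4, 249.3] [0.59345279 0.00434215 0.102     ] tool mm [-3.1 -1.5 48.4]
```

View pics/f.png

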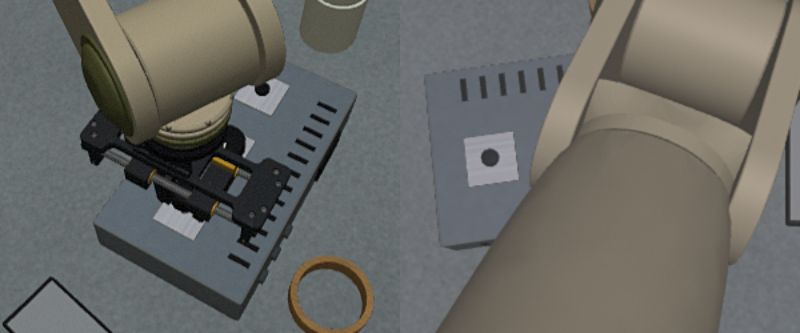

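The fingers have the knob, and the downward force of about 5.4 N at 6 mm of lift matches the spring. I'll carry on to the stop.

```bash
python3 -m jog '[[[20,0,0,-2,0,0,0],[20,0,0,-2,0,0,0],[20,0,0,-2,0,0,0],[20,0,0,-2,0,0,0],[20,0,0,-1,0,0,0]]]' 30
python3 -m jog '[[[20,0,0,-0.7,0,0,0],[20,0,0,0,0,0,0]]]'
```

```text
time: 6.75
position: [0.5938, 0.0077, 0.1592]
orientation: [1.819, 2.561, 0.002]
force: [7.4, 2.4, -7.5]
opening: 0.0277
finger_force: 30.0
time: 6.95
position: [0.5938, 0.0077, 0.1597]
orientation: [1.819, 2.561, 0.002]
force: [7.5, 1.8, -8.1]
opening: 0.0281
finger_force: 30.0
```

```bash
python3 -m jog '[[[20,0,0,-0.6,0,0,0],[20,0,0,0,0,0,0]]]'
```

```text
time: 7.15
position: [0.5938, 0.0077, 0.16]
orientation: [1.819, 2.561, 0.002]
force: [7.5, 1.4, -9.7]
opening: 0.0282
finger_force: 30.0
```

```bash
python3 -m jog '[[[20,0,0,-0.6,0,0,0],[20,0,0,0,0,0,0]]]'
```

```text
time: 7.35
position: [0.5938, 0.0077, 0.16]
orientation: [-1.819, -2.561, -0.002]
force: [8.8, 1.9, -14.4]
opening: 0.0279
finger_force: 30.0
```

The knob is at its stop: the force rose to 14 N with no further motion. It has been there since about 7.0–7.1 s, so I'll hold until about 8.05 s and then release.

```bash
python3 -m jog '[[[20,0,0,0,0,0,0],[20,0,0,0,0,0,0],[20,0,0,0,0,0,0],[20,0,0,0,0,0,0],[20,0,0,0,0,0,0],[20,0,0,0,0,0,0],[20,0,0,0,0,0,0]]]'
python3 -m jog '[[[88,0,0,0,0,0,0],[88,0,0,0,0,0,0],[88,0,0,0,0,0,0],[88,0,0,0,0,0,0],[88,0,0,0,0,0,0],[88,0,0,0,0,0,0],[88,0,0,0,0,0,0],[88,0,0,0,0,0,0]]]'
```

```text
time: 8.05
position: [0.5938, 0.0077, 0.16]
orientation: [-1.819, -2.561, -0.002]
force: [8.9, 1.8, -14.6]
opening: 0.0282
finger_force: 30.0
time: 8.85
position: [0.5931, 0.0075, 0.1617]
orientation: [1.819, 2.561, 0.0]
force: [-0.5, -0.0, 0.5]
opening: 0.0872
finger_force: 0.0
```

```bash
python3 -m jog '[[[88,0,0,-10,0,0,0],[88,0,0,-15,0,0,0],[88,0,0,-15,0,0,0],[88,0,0,-20,0,0,0],[88,0,0,-20,0,0,0],[88,0,0,-20,0,0,0],[88,0,0,0,0,0,0]]]'
python3 look.py g.png
```

```text
time: 9.55
position: [0.5937, 0.0074, 0.2649]
orientation: [1.816, 2.557, 0.004]
force: [-0.7, 0.1, -0.1]
opening: 0.088
finger_force: 0.0
9.65 [0.59295827 0.00752617 0.26157697] y ang 19.232516921365324 M [[-0.329, 0.944, 0.0], [0.944, 0.329, -0.0], [-0.0, 0.0, -1.0]]
scene 0.74 [271.3, 248.2] 442 [0.5980826 0.0092004 0.106    ]
scene 0.62 [267.7, 247.2] [0.5921881  0.00775783 0.102     ] tool mm [  0.5  -0.7 159.6]
```

View pics/g.png

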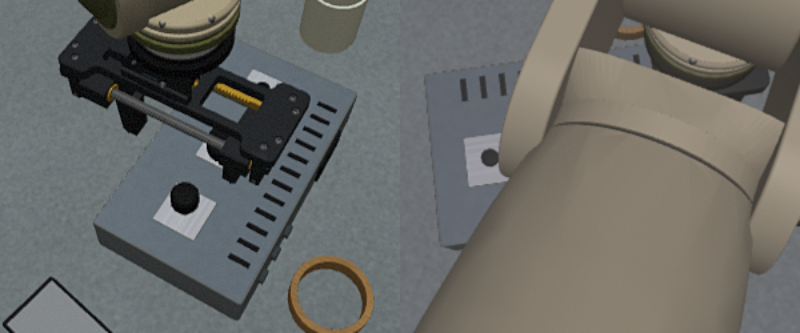

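The knob is back home: it shows at (184, 197) in the left half of the picture, the same place as before the pull. The gripper is clear and touching nothing, so I'm handing in.

```bash
python3 -c "from bench import *; print(finish_job())"
```

```text
the job is handed in; nothing more can be done
None
```

I pulled the start knob up to its stop, held it there for about 1 s and let it spring back home, without the gripper going near the dial or button; the job was handed in at about 9.7 s.

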